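# Close the drain-tablet tub with its child-safe cap

## Task

Close the open white tub standing in the grey holder with the red safety cap that lies on the black mat: set the cap on the neck, feel for where its lugs drop into the gaps of the blue collar, press it down against the sprung seal and, keeping it pressed, turn it clockwise (seen from above) until it stops, then let go so that it springs up locked. Never load the cap against the tub with more than 50 N in all, whether pressing or turning against the stop, and leave everything else where it is.

Things in the scene. Friction and masses are not known exactly. Their poses are not given: they have to be found in the camera images.
- cap_mid (a point): Red safety cap, loose, skirt down on the black mat; 65 mm across, 46 mm tall, 40 to 85 g. Point on its axis half-way up, 23 mm above the skirt's lower edge; z up. White marks on its top and side show its three lugs, at 0, 120 and 240 degrees from its x.
- cap_grip (a point): Middle of the cap's grip bar, 34 mm above the skirt's lower edge: a bar 48 mm long (along the cap's x), 18 mm wide (pinch it across y), 24 mm tall, standing on the cap's flat top, which is 22 mm above the lower edge. Fingertips may rest on the flat top beside the bar. Axes as cap_mid.
- cap_rim (a point): Centre of the skirt's lower edge. The cap is hollow from below, 59 mm wide inside, 18 mm deep. The three lugs stand inwards from the skirt, each 4 mm tall from the lower edge up, 16 degrees wide, reaching in to 24.5 mm from the axis. Axes as cap_mid.
- neck (a point): Open white tub with a blue band, fixed in a grey square holder (98 mm) on the worktop. Point on the neck's axis at the top face of the blue collar (a flange 55 mm across), 102 mm above the worktop; z up, axes those of the holder. cap_rim's height above this point: 0 with lugs on top of the collar; -2.5 mm with lugs in the gaps, resting on the free seal; -7 mm locked.
- neck_top (a point): Centre of the white neck's top edge, 6 mm above the collar: neck 47 mm across, its edge chamfered to 40 mm, so it centres the cap. The collar has three gaps 28 degrees wide, centred 0, 120, 240 degrees from this frame's x plus an unmeasured turn of up to 24 degrees either way, new each time: see it from above or feel for it by turning the cap under light pressure.
- seal_top (a point): Top of the grey sprung seal (36 mm across) in the neck, 15.5 mm above the collar when free. The cap's inside touches it; it pushes back with 4 N, then 0.7 N more per mm. Under it the cap bottoms hard with its rim 12 mm below the collar's top; to turn under the collar the rim must be at least 10 mm below (about 10 N).
- tub: The same tub, origin at the foot. Pressed in fully (rim 10 to 12 mm under the collar's top) the cap turns clockwise seen from above from the gap's middle by 50 degrees to a hard stop; from 38 degrees on its lugs are under the notches; counter-clockwise is blocked. Let go there (38 to 50), it rises 3 mm into notches and is locked; let go earlier, it is not. The collar does not turn along.
- screwcap_mid (a point): A bystander on the mat: plain blue screw cap, 40 mm across, 22 mm tall, point at its centre. Not the cap for this tub.
- mat: The black rubber mat under both caps, 190 (x) by 270 (y) by 5 mm, fixed; origin at the centre of its underside.
- fulltub: Bystander: closed white tub with green band and orange cap, 76 mm across, 123 mm tall; origin at its foot.
- soap: Bystander: white soap dispenser, 70 mm across, 167 mm tall; origin at its foot.
- mug: Bystander: blue mug, 80 mm across, 90 mm tall; origin at its foot.
- sponge: Bystander: green sponge in a yellow holder, 60 by 110 by 44 mm; origin at its foot.
- spray: Bystander: blue bottle with red cap, 64 mm across, 190 mm tall; origin at its foot.
- brush: Bystander: washing-up brush lying on the worktop; origin under its middle.
Not all that is in view belongs to the job. Of the things shaped like the part that bears cap_mid, the red one is meant.

How it is judged:
On the way, in this order (a step that is already met when the one before it is completed fails the run):
1. the cap sits on the neck (level, on its axis within 6 mm, on the collar or in its gaps) (horizontal distance between cap_mid and neck below 0.006 m and z of cap_mid in the frame of neck below 0.0265 m and angle between cap_mid's own z axis and vertical below 0.06 rad), for 0.1 s.
2. the cap is pressed down below the collar's ridges (horizontal distance between cap_mid and neck below 0.006 m and z of cap_mid in the frame of neck below 0.0138 m), for 0.1 s.
At the end, for the whole second after the job is handed in: The cap is locked on the tub: its middle is 14.3 to 17.8 mm above the neck point (16 mm when the lugs are up in the notches), within 4 mm of the neck's axis, within 0.06 rad of level, at rest and let go (horizontal distance between cap_mid and neck below 0.004 m and z of cap_mid in the frame of neck between 0.0143 and 0.0178 m and angle between cap_mid's own z axis and vertical below 0.06 rad and linear speed of cap below 0.02 m/s); the robot touches nothing.
It fails at once if the cap and the tub press on one another with more than 50 N (pressing and turning loads added up) (contact force between cap and tub above 50 N).
It fails at once if a bystander is moved by more than 30 mm (distance of any of screwcap_mid, fulltub, soap, mug, sponge, spray, brush from where it was at the start of the episode above 0.03 m).
It also fails if it takes over 72 s, if anything falls off the work surface, if the arm or the gripper's body presses on something with over 40 N, if the wrist force passes 120 N, or if a joint passes its speed limit or range.

## Robot

A 6-joint arm with a two-finger parallel gripper is mounted at the origin on the work surface. World frame = base frame: x ahead of the robot, y to its left, z up, the work surface at z = 0. Lengths are in m, angles in rad, forces in N, time in s.
With the tool pointing down it reaches from about 0.35 to 0.775 m from the base axis. Payload 5.5 kg.
Tool frame: the origin (TCP) lies on the centre line of the jaws, within the pads' length; the fingertips stand 11 mm ahead of it and the grasp point (between the pads) lies 8 mm behind it (env.tip_reach is the distance from the TCP to the fingertips, in m); z points along the fingers, x is the direction in which the jaws open and shut, and the axes are right-handed (so a half turn about z gives the same grasp; the last joint's range is limited). The gripper opens to 85 mm and grips with 20 to 120 N. Pads are 22 mm wide; open, the fingers measure 114 mm over their backs; the gripper's body (76 mm by 85 mm) begins 54 mm behind the grasp point. The pads swing forward as they close: fully open they stand 13 mm farther back than shut.
Start: joints at [1.122, 0.313, 0.046, 1.304, 0, 1.431], TCP at [0.175, 0.548, 0.221] pointing down, gripper open.
Joint ranges: [-2.76, 2.76], [-0.86, 1.69], [-1.03, 1.26], [-2.2, 2.34], [-1.47, 1.5], [-3.14, 3.14]. Speed limits (rad/s): [2.57, 2.57, 3.14, 3.14, 3.14, 3.14].

## Interface

Orientations are given as a unit quaternion [w, x, y, z].
In Python, from workcell import env gives the robot as it stands.
- The arm moves only by the tool carry_out, never from a script. Its argument "moves" is one flat list of numbers, 7 for each row, row after row: the gripper command: -1 is shut, 1 is fully open, values between are in proportion, then the shift along the tool's x, y, z in m, then the turn, a rotation vector about the tool's x, y, z in degrees. A call has exactly 5 rows; each row shifts and turns the pose as measured when the row begins, along the tool's axes as they then stand; what a row does not reach is not made up. A row lasts 1/8 s, in which the tool goes at most 62.5 mm and 10.7 degrees, less where a joint would pass 70% of its speed; a pose out of reach is approached as far as the arm can. A call is refused whole if a number of a shift passes 0.0625 or a number of a turn 10.7, either way. A call with a gripper value outside its range is refused whole. The fingers move at their own pace and stop on an object; "squeeze" is the grip in N (left out, the last holds). Time passes only in rows, so rows that do not move let the fingers close, or fill a call up. It gives the time, the measured TCP pose, the force and the opening at its end, in the units of the state.
- env.get_state(): the state, without advancing time (a new reading comes with each control period).
- env.read_camera(name): name is "scene" or "top"; returns the picture (480x640x3 uint8, red, green, blue); there is no depth.
- env.calibration(name): a dict with "camera_matrix" (3x3 intrinsics, pixels), "rvec" (rotation vector, rad) and "tvec" (3), from world to camera coordinates, as OpenCV has them. Camera axes: x right, y down, z forward; pixel columns grow to the right and rows downward; lengths in m; the calibration is good to about 2 mm. A picture is of the moment at which its call begins. calibration takes no time and is no camera call.
- env.hand_in(): hands the job in, once; it reports no verdict.
The state is a dict: "clock": time; "joint_pos": joint angles; "qvel": joint speeds; "tau": joint torques, N m; "tcp_pos": TCP position; "orientation": TCP orientation; "wrist_force": force on the tool from outside, world axes, zero at the start; "ft_torque": the same for the moment, N m; "finger_gap": finger opening in m.
Only numpy, scipy, OpenCV 4.12 (cv2) and the standard library are available. Lean on these libraries where they do the work, as an engineer would, in place of code of your own. Each camera call takes 0.05 s, during which the arm holds its last target. There are 200 camera calls.

## Working session

There is one attempt and no reset: what is moved stays moved. The work goes in short steps, Python scripts to look and compute and a tool call to move; the robot and the scene stay as the last step left them, time stands still between calls to the robot, and variables do not carry over. Pictures are saved under pics/ and viewed, about 8 in all and at most 12, crops included, and the job is handed in when it is done.

Besides the shell and the picture viewer there is one more tool, called after "Call:" as name(argument=value, ...), one argument or row to a line, values as JSON. carry_out: Moves the arm, as the interface text tells. Its arguments: {"type":"object","properties":{"moves":{"type":"array"},"squeeze":{"type":"number"}},"required":["moves"]}

```bash
mkdir -p pics; ls; python3 - <<'E'
from workcell import env
import cv2,numpy as np
for n in ("scene","top"):
    im=env.read_camera(n); cv2.imwrite(f"pics/{n}0.png",im[:,:,::-1])
    c=env.calibration(n); print(n,np.round(c["camera_matrix"],1).tolist(),np.round(c["rvec"],3).ravel(),np.round(c["tvec"],3).ravel())
s=env.get_state();print({k:np.round(v,3) for k,v in s.items()},env.tip_reach)
E
```

```text
pics
scene [[592.3, 0.0, 318.6], [0.0, 592.3, 232.3], [0.0, 0.0, 1.0]] [ 2.427  0.876 -0.244] [-0.455 -0.241  1.658]
top [[577.8, 0.0, 317.8], [0.0, 577.8, 239.2], [0.0, 0.0, 1.0]] [ 2.106 -2.142  0.158] [0.037 0.557 1.477]
{'clock': np.float64(0.1), 'joint_pos': array([1.122, 0.314, 0.045, 1.304, 0.   , 1.431]), 'qvel': array([-0.001, -0.002,  0.004,  0.001, -0.   ,  0.002]), 'tau': array([ 2.0000e-03, -4.8172e+01,  2.9925e+01,  1.3000e-02, -0.0000e+00,
        0.0000e+00]), 'tcp_pos': array([0.175, 0.547, 0.22 ]), 'orientation': array([ 0.   ,  0.807,  0.59 , -0.001]), 'wrist_force': array([ 0.014, -0.15 , -0.565]), 'ft_torque': array([0.01 , 0.025, 0.014]), 'finger_gap': np.float64(0.086)} 0.011
```

```bash
sleep 1
```

```text
(no output)
```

View pics/top0.png

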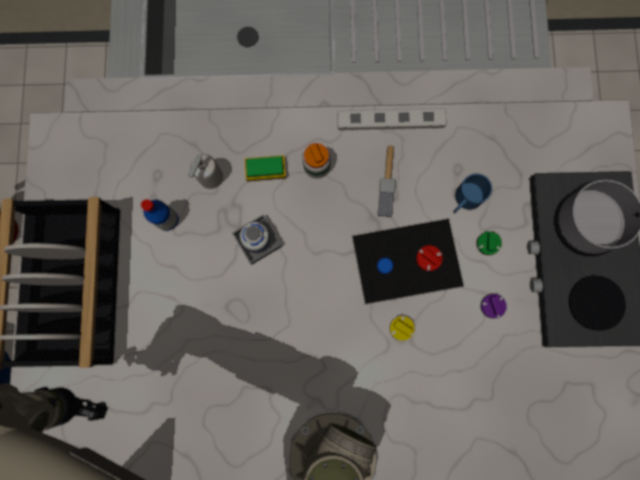

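View pics/scene0.png

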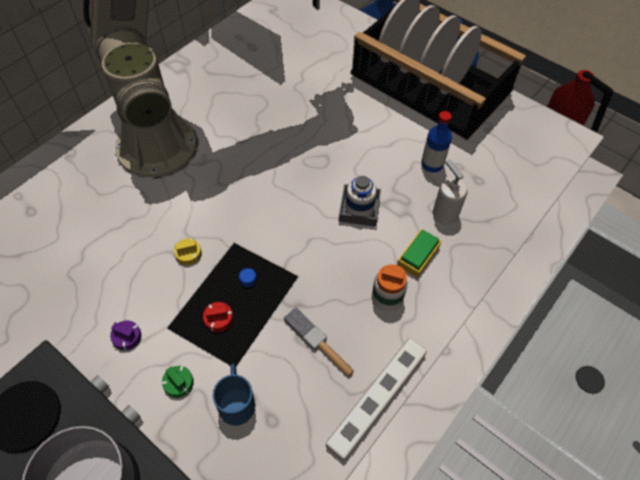

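Candidates (top view): red cap on the mat (429,258) is the one wanted. It could be confused with the blue screw cap (385,266), green cap (489,242), purple (493,305), yellow (402,327), orange cap on the full tub (316,155) and the red spray cap (147,205). The tub neck is at (255,235). Next, close crops of the cap and neck.

```bash
cat > h.py <<'E'
import cv2,numpy as np
from workcell import env
def ray(n,px,z):
    "pixels (N,2) -> world points on plane z"
    c=env.calibration(n);R=cv2.Rodrigues(np.array(c["rvec"],float))[0];t=np.array(c["tvec"],float).ravel()
    p=cv2.undistortPoints(np.array(px,float).reshape(-1,1,2),np.array(c["camera_matrix"],float),None).reshape(-1,2)
    d=np.c_[p,np.ones(len(p))]@R; o=-R.T@t
    return o+d*((z-o[2])/d[:,2])[:,None]
def proj(n,P):
    c=env.calibration(n)
    return cv2.projectPoints(np.array(P,float).reshape(-1,1,3),np.array(c["rvec"],float),np.array(c["tvec"],float),np.array(c["camera_matrix"],float),None)[0].reshape(-1,2)
def avg(n,k=4): return np.mean([env.read_camera(n).astype(float) for _ in range(k)],0).astype(np.uint8)
E
python3 - <<'E'
from h import *
im={n:cv2.imread(f"pics/{n}0.png") for n in("top","scene")}
tiles=[]
for n,(u,v) in (("top",(429,258)),("top",(256,236)),("scene",(217,317)),("scene",(361,195))):
    r=30; tiles.append(cv2.resize(im[n][v-r:v+r,u-r:u+r],(390,290) if 0 else (300,300),interpolation=cv2.INTER_CUBIC))
cv2.imwrite("pics/crop1.png",np.vstack([np.hstack(tiles[:2]),np.hstack(tiles[2:])]))
for n,(u,v) in (("top",(429,258)),("scene",(217,317))):
    hsv=cv2.cvtColor(im[n],cv2.COLOR_BGR2HSV);m=(((hsv[...,0]<8)|(hsv[...,0]>172))&(hsv[...,1]>130)&(hsv[...,2]>50)).astype(np.uint8)
    k,l,st,ce=cv2.connectedComponentsWithStats(m);
    i=[j for j in range(1,k) if np.hypot(*(ce[j]-(u,v)))<10 and st[j][4]>50]
    for j in i: print(n,st[j],ce[j],ray(n,[ce[j]],.027)[0])
# holder outline in top
print(env.calibration("top"), ray("top",[(255,236)],.11),ray("scene",[(362,187)],.11))
E
```

```text
top [416 245  27  26 522] [428.98659004 257.58812261] [ 0.50561317 -0.26578531  0.027     ]
scene [202 301  31  30 671] [217.20268256 315.52459016] [ 0.50968428 -0.26666621  0.027     ]
{'camera_matrix': array([[577.80569554,   0.        , 317.76850997],
       [  0.        , 577.80569554, 239.20361981],
       [  0.        ,   0.        ,   1.        ]]), 'rvec': array([ 2.10564348, -2.14190122,  0.15796365]), 'tvec': array([0.03724101, 0.55654829, 1.47734558])} [[0.55769271 0.18570289 0.11      ]] [[0.57332072 0.18419449 0.11      ]]
```

View pics/crop1.png

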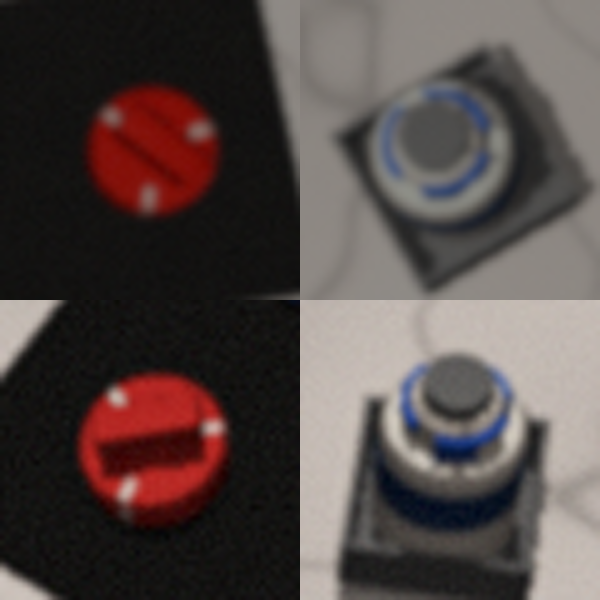

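The crops show the cap with its three white marks at crop px (111,117), (200,130) and (149,197); the (111,117) mark lies on the bar's axis. The neck has its grey seal at about (435,137) and blue collar arcs with gaps near left-up, left-down and right. Now I'll turn these into coordinates.

```bash
python3 - <<'E'
from h import *
A={n:avg(n) for n in("top","scene")}
def tri(P1,P2):
    M=[]
    for n in("top","scene"):
        c=env.calibration(n);R=cv2.Rodrigues(c["rvec"])[0];M.append(c["camera_matrix"]@np.c_[R,c["tvec"].ravel()])
    X=cv2.triangulatePoints(M[0],M[1],np.array(P1,float).T,np.array(P2,float).T);return (X[:3]/X[3]).T
up=8
for n,(u,v),(un,vn) in (("top",(429,258),(255,236)),("scene",(217,316),(362,192))):
    im=A[n]; print(n)
    # cap
    r=22; c=cv2.resize(im[v-r:v+r,u-r:u+r],None,fx=up,fy=up,interpolation=cv2.INTER_CUBIC).astype(int)
    topx=lambda q: (np.array(q)+.5)/up-.5+np.array([u-r,v-r])
    w=((c[...,1]>95)&(c[...,0]>100)).astype(np.uint8)
    k,l,st,ce=cv2.connectedComponentsWithStats(w)
    red=((c[...,0]>70)&(c[...,1]<.5*c[...,0]))|(w>0)
    ys,xs=np.nonzero(red); 
    e=cv2.fitEllipse(cv2.convexHull(np.c_[xs,ys].astype(np.int32)));print(" cap ellipse",topx(e[0]),e[1][0]/up,e[1][1]/up)
    C=ray(n,[topx(e[0])],.027)[0];print(" capC",C.round(4))
    for j in range(1,k):
        if 60<st[j][4]<3000:
            W=ray(n,[topx(ce[j])],.027)[0]; d=W-C; print("  mark",st[j][4],W.round(4),np.hypot(*d[:2]).round(4),np.degrees(np.arctan2(d[1],d[0])).round(1))
    # neck
    r=26; c=cv2.resize(im[vn-r:vn+r,un-r:un+r],None,fx=up,fy=up,interpolation=cv2.INTER_CUBIC).astype(int)
    topx=lambda q: (np.array(q)+.5)/up-.5+np.array([un-r,vn-r])
    b=(c[...,2]-c[...,0]>35)&(c[...,2]>90)
    ys,xs=np.nonzero(b); P=ray(n,topx(np.c_[xs,ys]),.102)
    if n=="top":
        (cx,cy),R=cv2.minEnclosingCircle(P[:,:2].astype(np.float32)*1000); print(" ring",cx,cy,R)
    else: cx,cy=np.median(P[:,0])*1000,np.median(P[:,1])*1000
    np.save(f"ring_{n}.npy",P)
    ref=np.array([cx,cy])/1000 if n=="top" else None
    if n=="top":
        d=P[:,:2]-ref; a=np.degrees(np.arctan2(d[:,1],d[:,0]))%360; rr=np.hypot(*d.T)
        h=np.histogram(a,72,(0,360))[0]; print(list(zip(range(0,360,5),h)))
    cv2.imwrite(f"pics/m_{n}.png",np.hstack([c.astype(np.uint8)[:,:,::-1],cv2.merge([b.astype(np.uint8)*255]*3)]))
E
```

```text
top
 cap ellipse [429.11367226 257.64693451] 25.448827743530273 25.912246704101562
 capC [ 0.5054 -0.2661  0.027 ]
  mark 130 [ 0.5156 -0.291   0.027 ] 0.0269 -67.9
  mark 92 [ 0.4807 -0.2628  0.027 ] 0.025 172.4
 ring 564.238525390625 191.68374633789062 27.741132736206055
[(0, np.int64(21)), (5, np.int64(4)), (10, np.int64(0)), (15, np.int64(0)), (20, np.int64(0)), (25, np.int64(0)), (30, np.int64(0)), (35, np.int64(0)), (40, np.int64(0)), (45, np.int64(0)), (50, np.int64(0)), (55, np.int64(0)), (60, np.int64(0)), (65, np.int64(0)), (70, np.int64(0)), (75, np.int64(2)), (80, np.int64(9)), (85, np.int64(25)), (90, np.int64(28)), (95, np.int64(33)), (100, np.int64(43)), (105, np.int64(54)), (110, np.int64(65)), (115, np.int64(78)), (120, np.int64(63)), (125, np.int64(5)), (130, np.int64(0)), (135, np.int64(0)), (140, np.int64(0)), (145, np.int64(0)), (150, np.int64(0)), (155, np.int64(0)), (160, np.int64(0)), (165, np.int64(25)), (170, np.int64(75)), (175, np.int64(79)), (180, np.int64(92)), (185, np.int64(95)), (190, np.int64(102)), (195, np.int64(95)), (200, np.int64(90)), (205, np.
[... 203 characters left out ...]
55, np.int64(0)), (260, np.int64(0)), (265, np.int64(0)), (270, np.int64(0)), (275, np.int64(0)), (280, np.int64(0)), (285, np.int64(40)), (290, np.int64(98)), (295, np.int64(109)), (300, np.int64(106)), (305, np.int64(110)), (310, np.int64(110)), (315, np.int64(108)), (320, np.int64(100)), (325, np.int64(93)), (330, np.int64(85)), (335, np.int64(79)), (340, np.int64(62)), (345, np.int64(42)), (350, np.int64(12)), (355, np.int64(3))]
scene
 cap ellipse [217.06830406 315.0076313 ] 27.592317581176758 30.4808349609375
 capC [ 0.5085 -0.2659  0.027 ]
  mark 687 [ 0.48   -0.2603  0.027 ] 0.0291 168.9
  mark 643 [ 0.5244 -0.2432  0.027 ] 0.0278 55.2
  mark 909 [ 0.5164 -0.2897  0.027 ] 0.025 -71.7
```

```bash
python3 - <<'E'
from h import *
from scipy.optimize import least_squares
up=8; out=[]
for n,(un,vn) in (("top",(255,236)),("scene",(362,192))):
    im=avg(n,6); r=26
    c=cv2.resize(im[vn-r:vn+r,un-r:un+r],None,fx=up,fy=up,interpolation=cv2.INTER_CUBIC)
    f=lambda q:(np.array(q)+.5)/up-.5+np.array([un-r,vn-r])
    ci=c.astype(int); b=(ci[...,2]-ci[...,0]>22)
    if n=="top": b&=ci[...,2]>75
    else: b&=ci[...,2]>100
    ys,xs=np.nonzero(b); P=ray(n,f(np.c_[xs,ys]),.102)[:,:2]*1000
    # robust ring fit: blue pixels lie at mean radius ~25.6 (23.5..27.5)
    s=least_squares(lambda p:np.hypot(P[:,0]-p[0],P[:,1]-p[1])-25.5,P.mean(0),loss="soft_l1",f_scale=1.5)
    d=P-s.x; rr=np.hypot(*d.T); k=(rr>20)&(rr<31); a=np.degrees(np.arctan2(d[k,1],d[k,0]))%360
    print(n,"ring",s.x.round(1),"std",(rr-25.5).std().round(2))
    h=np.histogram(a,90,(0,360))[0]; print([(4*i,int(h[i])) for i in range(90)])
    # seal: dark neutral blob around centre
    g=cv2.cvtColor(c,cv2.COLOR_RGB2HSV); m=((g[...,1]<50)&(g[...,2]<(125 if n=="top" else 120))).astype(np.uint8)
    m=cv2.morphologyEx(m,cv2.MORPH_OPEN,np.ones((15,15)))
    kk,l,st,ce=cv2.connectedComponentsWithStats(m)
    for j in range(1,kk):
        if st[j][4]>2000: print("  blob",st[j],ray(n,[f(ce[j])],.1175)[0].round(4))
    out+=[c[:,:,::-1],cv2.merge([b.astype(np.uint8)*255,m*255,m*0])]
cv2.imwrite("pics/m1.png",cv2.resize(np.vstack([np.hstack(out[:2]),np.hstack(out[2:])]),(600,600)))
E
```

```text
top ring [564.5 192.6] std 1.68
[(0, 90), (4, 88), (8, 65), (12, 1), (16, 0), (20, 0), (24, 0), (28, 0), (32, 0), (36, 0), (40, 0), (44, 1), (48, 46), (52, 61), (56, 64), (60, 67), (64, 72), (68, 79), (72, 82), (76, 85), (80, 85), (84, 82), (88, 71), (92, 80), (96, 81), (100, 83), (104, 86), (108, 97), (112, 91), (116, 101), (120, 97), (124, 89), (128, 56), (132, 0), (136, 0), (140, 0), (144, 0), (148, 0), (152, 0), (156, 0), (160, 0), (164, 34), (168, 84), (172, 98), (176, 114), (180, 99), (184, 110), (188, 112), (192, 116), (196, 115), (200, 108), (204, 104), (208, 99), (212, 97), (216, 96), (220, 99), (224, 106), (228, 104), (232, 103), (236, 104), (240, 104), (244, 104), (248, 99), (252, 72), (256, 5), (260, 0), (264, 0), (268, 0), (272, 0), (276, 0), (280, 13), (284, 84), (288, 114), (292, 117), (296, 129), (300, 120), (304, 122), (308, 123), (312, 125), (316, 116), (320, 114), (324, 110), (328, 110), (332, 105), (336, 104), (340, 100), (344, 95), (348, 89), (352, 88), (356, 89)]
  blob [   19    37   397   379 87778] [0.5515 0.1771 0.1175]
scene ring [565.1 195.4] std 1.81
[(0,
[... 372 characters left out ...]
2, 0), (156, 0), (160, 0), (164, 54), (168, 78), (172, 81), (176, 81), (180, 76), (184, 74), (188, 78), (192, 84), (196, 84), (200, 80), (204, 82), (208, 79), (212, 76), (216, 76), (220, 89), (224, 89), (228, 92), (232, 100), (236, 101), (240, 106), (244, 109), (248, 106), (252, 52), (256, 0), (260, 0), (264, 0), (268, 0), (272, 0), (276, 0), (280, 5), (284, 59), (288, 89), (292, 95), (296, 96), (300, 98), (304, 99), (308, 101), (312, 105), (316, 105), (320, 107), (324, 101), (328, 103), (332, 106), (336, 110), (340, 112), (344, 106), (348, 117), (352, 112), (356, 108)]
  blob [  156    83   115   115 10311] [0.5687 0.1899 0.1175]
  blob [   21   150   334   266 42736] [0.6055 0.1287 0.1175]
```

View pics/m1.png

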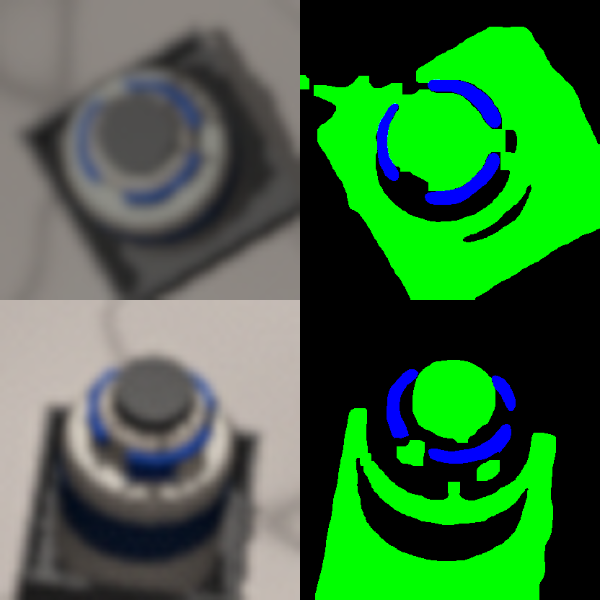

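Neck: about (565.5,192) mm, gaps at ≈28.5° mod 120. Cap: about (506,-266) mm, x axis at ≈51.5°. I'll grip across the bar with tool x yaw at 141.5°. A helper prints the shift numbers.

```bash
cat > plan.py <<'E'
import sys,numpy as np
from scipy.spatial.transform import Rotation as R
from workcell import env
def st():
    s=env.get_state();q=s["orientation"];r=R.from_quat([q[1],q[2],q[3],q[0]]);return s,r
def tgt(yaw): 
    c,k=np.cos(np.radians(yaw)),np.sin(np.radians(yaw));return R.from_matrix(np.array([[c,k,0],[k,-c,0],[0,0,-1]]))
def show():
    s,r=st();m=r.as_matrix();print("t%.2f"%s["clock"],"p",(s["tcp_pos"]*1000).round(1),"yaw %.1f"%np.degrees(np.arctan2(m[1,0],m[0,0])),"tilt %.1f"%np.degrees(np.arccos(-m[2,2])),"F",s["wrist_force"].round(1),"T",s["ft_torque"].round(2),"gap %.1f"%(s["finger_gap"]*1000),"j6 %.2f"%s["joint_pos"][5])
def plan(x,y,z,yaw,g,n=5,step=60.,ang=10.):
    s,r=st();p=s["tcp_pos"]*1000;T=np.array([x,y,z],float)
    for i in range(n):
        d=T-p;L=np.linalg.norm(d);d*=min(1,step/max(L,1e-9))
        w=np.degrees((r.inv()*tgt(yaw)).as_rotvec());a=np.linalg.norm(w);w*=min(1,ang/max(a,1e-9))
        t=(r.inv().apply(d)/1000).round(4);w=w.round(1)
        print(g,*t,*w,sep=",")
        p=p+r.apply(t)*1000;r=r*R.from_rotvec(np.radians(w))
    print("end",p.round(1))
if __name__=="__main__":
    show()
    if len(sys.argv)>1: plan(*map(float,sys.argv[1:6]),n=int(sys.argv[6]) if len(sys.argv)>6 else 5,step=float(sys.argv[7]) if len(sys.argv)>7 else 60)
E
python3 plan.py 506 -266 200 141.5 0 15
```

```text
t1.10 p [174.8 547.9 221.1] yaw 72.3 tilt 0.0 F [ 0.8 -0.1  0.7] T [-0.03 -0.01 -0.01] gap 85.1 j6 1.43
0.0,-0.0461,0.0384,0.0014,0.0,-0.0,-10.0
0.0,-0.052,0.0298,0.0014,0.0,-0.0,-10.0
0.0,-0.0564,0.0204,0.0014,0.0,-0.0,-10.0
0.0,-0.0591,0.0103,0.0014,0.0,-0.0,-10.0
0.0,-0.06,-0.0002,0.0014,0.0,-0.0,-10.0
0.0,-0.059,-0.0106,0.0015,0.0,-0.0,-10.0
0.0,-0.0563,-0.0207,0.0014,0.0,-0.0,-9.2
0.0,-0.0523,-0.0294,0.0015,0.0,-0.0,0.0
0.0,-0.0523,-0.0294,0.0014,0.0,-0.0,0.0
0.0,-0.0523,-0.0294,0.0015,0.0,-0.0,0.0
0.0,-0.0523,-0.0294,0.0014,0.0,-0.0,0.0
0.0,-0.0523,-0.0294,0.0015,0.0,-0.0,0.0
0.0,-0.0523,-0.0294,0.0014,0.0,-0.0,0.0
0.0,-0.0523,-0.0294,0.0015,0.0,-0.0,0.0
0.0,-0.0338,-0.0191,0.0009,0.0,-0.0,0.0
end [ 506. -266.  200.]
```

Call:
carry_out(
  moves=[0,-0.046,0.038,0.001,0,0,-10,0,-0.052,0.03,0.001,0,0,-10,0,-0.056,0.02,0.001,0,0,-10,0,-0.059,0.01,0.001,0,0,-10,0,-0.06,0,0.001,0,0,-10],
  squeeze=30,
)

```text
clock: 1.72
tcp_pos: [0.2828, 0.2882, 0.2158]
orientation: [0.001, 0.497, 0.868, 0.001]
wrist_force: [0.7, 0.6, 0.1]
finger_gap: 0.0429
```

```bash
python3 plan.py 506 -266 120 141.5 0 12
```

```text
t1.73 p [282.8 288.2 215.8] yaw 120.4 tilt 0.2 F [0.7 0.6 0.1] T [ 0.01 -0.03  0.02] gap 42.9 j6 0.06
0.0,-0.0586,-0.0088,0.0095,0.1,0.0,-10.0
0.0,-0.0562,-0.0188,0.0095,0.1,0.0,-10.0
0.0,-0.0521,-0.0282,0.0095,-0.0,0.0,-1.1
0.0,-0.0515,-0.0292,0.0095,-0.0,0.0,0.0
0.0,-0.0515,-0.0292,0.0095,-0.0,0.0,0.0
0.0,-0.0515,-0.0292,0.0095,-0.0,0.0,0.0
0.0,-0.0515,-0.0293,0.0095,-0.0,0.0,0.0
0.0,-0.0515,-0.0292,0.0096,-0.0,0.0,0.0
0.0,-0.0515,-0.0293,0.0095,-0.0,0.0,0.0
0.0,-0.0515,-0.0292,0.0096,-0.0,0.0,0.0
0.0,-0.0045,-0.0025,0.0008,-0.0,0.0,0.0
0.0,0.0,-0.0,-0.0,-0.0,0.0,0.0
end [ 506.1 -266.   120. ]
```

Call:
carry_out(
  moves=[0,-0.058,-0.009,0.009,0,0,-10,0,-0.056,-0.019,0.009,0,0,-10,0,-0.052,-0.028,0.009,0,0,-1,0,-0.0515,-0.029,0.009,0,0,0,0,-0.0515,-0.029,0.009,0,0,0],
)

```text
clock: 2.35
tcp_pos: [0.3792, 0.0244, 0.1753]
orientation: [0.005, 0.356, 0.935, 0.003]
wrist_force: [1.7, 0.9, 0.5]
finger_gap: 0.0426
```

Call:
carry_out(
  moves=[0,-0.0515,-0.029,0.009,0,0,0,0,-0.0515,-0.029,0.009,0,0,0,0,-0.0515,-0.029,0.009,0,0,0,0,-0.0515,-0.029,0.009,0,0,0,0,0,0,0,0,0,0],
)

```text
clock: 2.98
tcp_pos: [0.4593, -0.212, 0.1391]
orientation: [0.007, 0.359, 0.933, 0.004]
wrist_force: [0.0, 0.7, -0.1]
finger_gap: 0.0425
```

```bash
python3 plan.py 506 -266 60 141.5 0 5
```

```text
t2.98 p [ 459.3 -212.   139.1] yaw 137.9 tilt 1.0 F [ 0.   0.7 -0.1] T [0.02 0.01 0.07] gap 42.5 j6 -1.43
0.0,-0.0394,-0.0055,0.0449,0.7,0.7,-3.6
0.0,-0.0306,-0.0058,0.0346,-0.0,-0.0,0.0
0.0,-0.0,0.0,-0.0,-0.0,-0.0,0.0
0.0,-0.0,0.0,-0.0,-0.0,-0.0,0.0
0.0,-0.0,0.0,-0.0,-0.0,-0.0,0.0
end [ 505.9 -266.    60. ]
```

Call:
carry_out(
  moves=[0,-0.039,-0.005,0.03,0.7,0.7,-3.6,0,-0.031,-0.006,0.031,0,0,0,0,0,0,0,0,0,0,0,0,0,0,0,0,0,0,0,0,0,0,0,0],
)

```text
clock: 3.6
tcp_pos: [0.5062, -0.2641, 0.0792]
orientation: [-0.0, 0.328, 0.945, 0.0]
wrist_force: [-0.1, -0.7, 0.6]
finger_gap: 0.0427
```

```bash
python3 plan.py 506 -266 43 141.5 0 3; python3 - <<'E'
from h import *
t=[]
for n,(u,v) in (("top",(429,258)),("scene",(217,306))):
    im=avg(n,3);r=32;t.append(cv2.resize(im[v-r:v+r,u-r:u+r,::-1],(390,390),interpolation=cv2.INTER_CUBIC))
cv2.imwrite("pics/above.png",np.hstack(t))
E
```

```text
t3.60 p [ 506.2 -264.1   79.2] yaw 141.7 tilt 0.1 F [-0.1 -0.7  0.6] T [-0.04  0.    0.06] gap 42.7 j6 -1.52
0.0,-0.0011,-0.0016,0.0362,0.0,-0.1,0.2
0.0,0.0,-0.0,0.0,0.0,0.0,0.0
0.0,0.0,-0.0,0.0,0.0,0.0,0.0
end [ 506.1 -266.    43. ]
```

View pics/above.png

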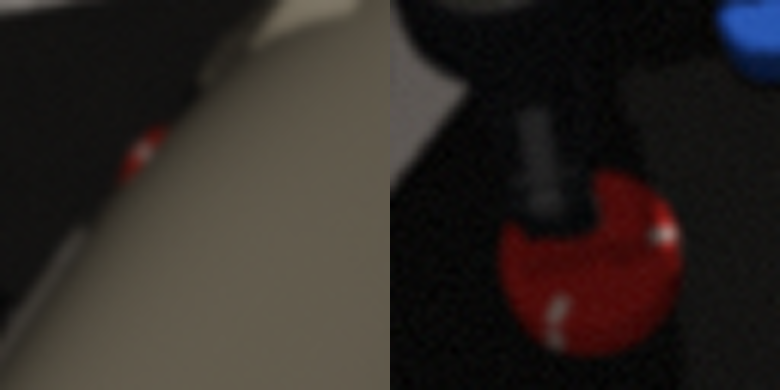

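The arm hides most of the cap (right panel: cap disc at about (590,260), a finger just behind and above the bar), consistent with the numbers. Descending and watching the force.

Call:
carry_out(
  moves=[0,-0.001,-0.0016,0.02,0,0,0,0,0,0,0.012,0,0,0,0,0,0,0.004,0,0,0,0,0,0,0,0,0,0,0,0,0,0,0,0,0],
)

```text
clock: 4.53
tcp_pos: [0.5071, -0.2672, 0.0435]
orientation: [0.001, 0.328, 0.945, -0.0]
wrist_force: [0.2, -0.1, -0.1]
finger_gap: 0.0427
```

```bash
python3 plan.py 506 -266 41 141.5 0 2
```

```text
t4.53 p [ 507.1 -267.2   43.5] yaw 141.7 tilt 0.1 F [ 0.2 -0.1 -0.1] T [ 0.01 -0.02  0.01] gap 42.7 j6 -1.53
0.0,0.0016,0.0002,0.0025,0.0,0.1,0.2
0.0,-0.0,0.0,0.0,0.0,0.0,-0.0
end [ 506. -266.   41.]
```

Call:
carry_out(
  moves=[-1,0,0,0.001,0,0,0,-1,0,0,0,0,0,0,-1,0,0,0,0,0,0,-1,0,0,0,0,0,0,-1,0,0,0,0,0,0],
  squeeze=25,
)

```text
clock: 5.15
tcp_pos: [0.5078, -0.2676, 0.0436]
orientation: [0.002, 0.328, 0.945, -0.0]
wrist_force: [-0.5, -0.1, -0.5]
finger_gap: 0.0002
```

```bash
python3 plan.py
```

```text
t5.15 p [ 507.8 -267.6   43.6] yaw 141.7 tilt 0.2 F [-0.5 -0.1 -0.5] T [ 0.01 -0.02  0.05] gap 0.2 j6 -1.53
```

```bash
python3 - <<'E'
from h import *
im=avg("scene",3);cv2.imwrite("pics/miss.png",cv2.resize(im[190:350,130:300,::-1],(680,560),interpolation=cv2.INTER_CUBIC))
print(proj("scene",[[.5078,-.2676,.0436],[.5078,-.2676,.0326],[.5078,-.2676,.1]]))
E
```

```text
[[215.35278753 312.14776539]
 [215.99627172 314.26235633]
 [211.90893004 300.83070442]]
```

View pics/miss.png

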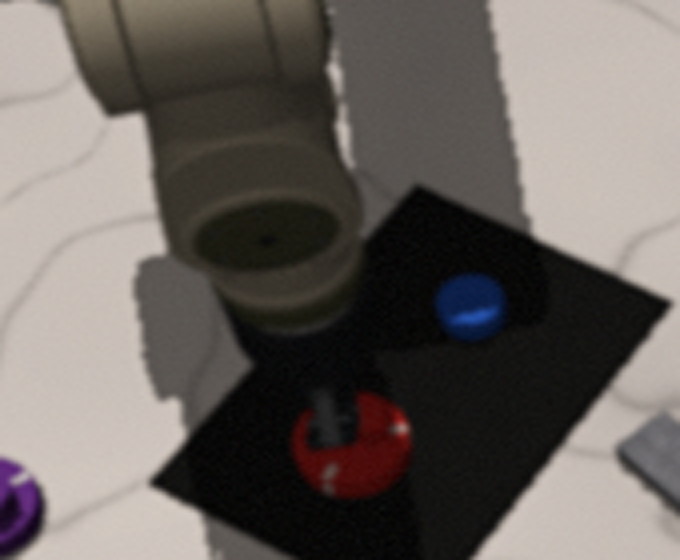

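```bash
python3 - <<'E'
from h import *
im=avg("scene",12);c=cv2.resize(im[285:340,185:250,::-1],(780,600),interpolation=cv2.INTER_CUBIC)
c=(255*np.clip(c/170.,0,1)**.5).astype(np.uint8)
# draw the predicted bar outline (base z=.027 green, top z=.051 yellow) and TCP/tip
y=np.radians(51.7);e=np.array([np.cos(y),np.sin(y)]);f=np.array([-e[1],e[0]])
for z,col in((.027,(0,255,0)),(.051,(0,255,255))):
    P=[[*(np.array([.506,-.266])+a*.024*e+b*.009*f),z] for a,b in((1,1),(1,-1),(-1,-1),(-1,1))]
    q=(proj("scene",P)+.5-[185,285])*[12,600/55];cv2.polylines(c,[q.astype(np.int32)],True,col,1)
q=(proj("scene",[[.5078,-.2676,.0326]])+.5-[185,285])*[12,600/55];cv2.circle(c,tuple(int(v) for v in q[0]),4,(255,255,255),-1)
cv2.imwrite("pics/miss2.png",c)
E
```

```text
(no output)
```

View pics/miss2.png

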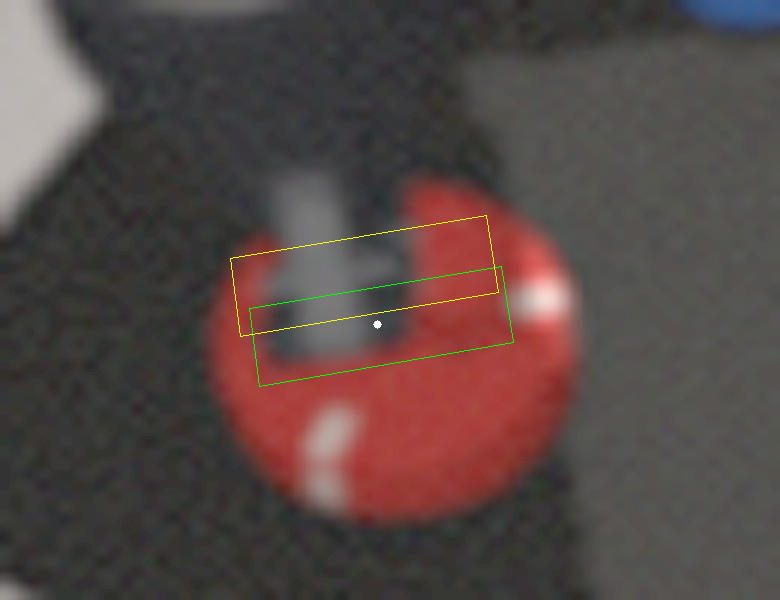

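The fingers report shut (0.2 mm), yet the picture shows a finger at (340,355), in front of or above the bar. A small lift will show which, and gives a check of the tip position.

Call:
carry_out(
  moves=[-1,0,0,-0.008,0,0,0,-1,0,0,-0.01,0,0,0,-1,0,0,-0.01,0,0,0,-1,0,0,0,0,0,0,-1,0,0,0,0,0,0],
)

```text
clock: 6.52
tcp_pos: [0.5082, -0.2679, 0.0745]
orientation: [0.003, 0.328, 0.945, -0.001]
wrist_force: [0.2, -0.3, 0.4]
finger_gap: 0.0001
```

```bash
python3 plan.py; python3 - <<'E'
from h import *
s=env.get_state();p=s["tcp_pos"]
im=avg("scene",12);c=cv2.resize(im[270:340,175:255,::-1],(800,600),interpolation=cv2.INTER_CUBIC)
c=(255*np.clip(c/170.,0,1)**.5).astype(np.uint8)
for dz,col in((0,(0,255,255)),(-.011,(255,255,255))):
    q=(proj("scene",[p+[0,0,dz]])+.5-[175,270])*[10,600/70];cv2.circle(c,tuple(int(v) for v in q[0]),4,col,-1)
cv2.imwrite("pics/lift.png",c)
E
```

```text
t6.53 p [ 508.2 -267.9   74.5] yaw 141.7 tilt 0.3 F [ 0.2 -0.3  0.4] T [ 0.01  0.04 -0.01] gap 0.1 j6 -1.53
```

View pics/lift.png

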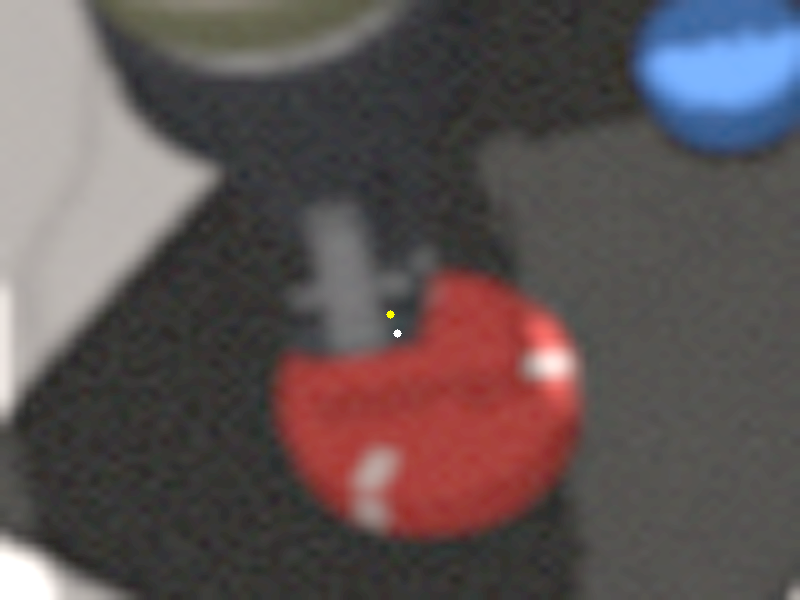

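```bash
python3 - <<'E'
from h import *
for n in("scene","top"): np.save(f"shut_{n}.npy",avg(n,12))
E
```

Call:
carry_out(
  moves=[1,0,0,0,0,0,0,1,0,0,0,0,0,0,1,0,0,0,0,0,0,1,0,0,0,0,0,0,1,0,0,0,0,0,0],
)

```text
clock: 8.95
tcp_pos: [0.5082, -0.2679, 0.0744]
orientation: [0.003, 0.328, 0.945, -0.001]
wrist_force: [-0.4, -0.6, -0.0]
finger_gap: 0.0855
```

```bash
python3 plan.py; python3 - <<'E'
from h import *
p=env.get_state()["tcp_pos"]; G=lambda c:(255*np.clip(c/170.,0,1)**.5).astype(np.uint8)
a=np.load("shut_scene.npy");b=avg("scene",12)
f=lambda im:cv2.resize(G(im[270:340,175:255,::-1]),(400,300),interpolation=cv2.INTER_CUBIC)
d=cv2.absdiff(G(a),G(b)).max(2)[270:340,175:255]
o=[f(a),f(b)]
y=np.radians(141.7);X=np.array([np.cos(y),np.sin(y),0])
for im,h in zip(o,(0,.0425)):
    for s in(-1,1):
        q=(proj("scene",[p+s*h*X+[0,0,-.011+.013*(h>0)]])+.5-[175,270])*[5,300/70];cv2.circle(im,tuple(int(v) for v in q[0]),3,(255,255,255),-1)
o.append(cv2.merge([cv2.resize(np.clip(d*3.,0,255).astype(np.uint8),(400,300))]*3))
a=np.load("shut_top.npy");b=avg("top",12);f=lambda im:cv2.resize(G(im[223:293,389:469,::-1]),(400,300),interpolation=cv2.INTER_CUBIC);o.append(f(b))
cv2.imwrite("pics/open.png",np.vstack([np.hstack(o[:2]),np.hstack(o[2:])]))
E
```

```text
t8.95 p [ 508.2 -267.9   74.4] yaw 141.7 tilt 0.3 F [-0.4 -0.6 -0. ] T [ 0.05 -0.03 -0.02] gap 85.5 j6 -1.53
```

View pics/open.png

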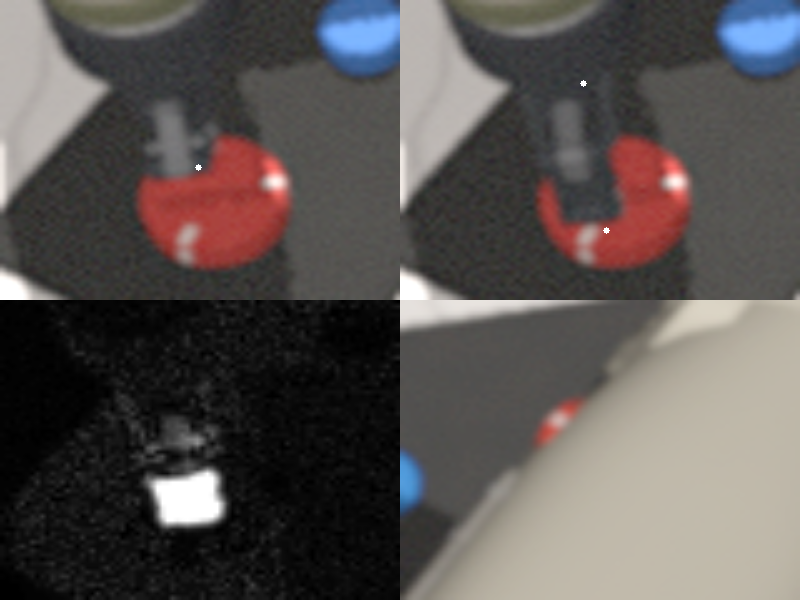

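```bash
python3 - <<'E'
from h import *
y=np.radians(51.7);E=np.array([np.cos(y),np.sin(y)]);F=np.array([-E[1],E[0]])
def dec(px,z,p): 
    d=(ray("scene",[px],z)[0][:2]-p)*1000; return (d@E).round(1),(d@F).round(1)
p=np.array([.5082,-.2679])
L=lambda u,v:(175+u/10-.5,270+v/(600/70)-.5)
for z in(.0635,.075,.082,.09): print("z",z,"shut corners L,R",dec(L(290,355),z,p),dec(L(423,345),z,p),"open L,R",dec(L(2*(563-400),2*222),z+.013,p),dec(L(2*(623-400),2*214),z+.013,p))
c=env.calibration("scene");R=cv2.Rodrigues(c["rvec"])[0];print("cam",-R.T@c["tvec"].ravel())
E
```

```text
z 0.0635 shut corners L,R (np.float64(-23.9), np.float64(-1.2)) (np.float64(5.3), np.float64(-4.4)) open L,R (np.float64(-17.7), np.float64(-34.2)) (np.float64(8.3), np.float64(-35.1))
z 0.075 shut corners L,R (np.float64(-22.8), np.float64(-7.1)) (np.float64(6.1), np.float64(-10.2)) open L,R (np.float64(-16.6), np.float64(-39.8)) (np.float64(9.1), np.float64(-40.7))
z 0.082 shut corners L,R (np.float64(-22.1), np.float64(-10.6)) (np.float64(6.6), np.float64(-13.8)) open L,R (np.float64(-16.0), np.float64(-43.2)) (np.float64(9.5), np.float64(-44.2))
z 0.09 shut corners L,R (np.float64(-21.4), np.float64(-14.7)) (np.float64(7.1), np.float64(-17.9)) open L,R (np.float64(-15.3), np.float64(-47.2)) (np.float64(10.1), np.float64(-48.1))
cam [ 1.04445184 -0.57844036  1.26008055]
```

Both facts agree. The jaws closed empty with the TCP at 43.6, and rays through the tip corners only fit the jaw geometry if the tips stand about 18 mm higher than nominal. So I'll go lower by feel, in 2 mm rows (the force per row stays bounded).

Call:
carry_out(
  moves=[0,0.003,0.003,0,0,0,0,0,0,0,0,0,0,0,0,0,0,0.015,0,0,0,0,0,0,0.014,0,0,0,0,0,0,0,0,0,0],
)

```text
clock: 10.78
tcp_pos: [0.5073, -0.263, 0.0426]
orientation: [0.002, 0.328, 0.945, -0.0]
wrist_force: [0.1, 0.5, -0.2]
finger_gap: 0.0426
```

Call:
carry_out(
  moves=[0,0,0,0.002,0,0,0,0,0,0,0.002,0,0,0,0,0,0,0.002,0,0,0,0,0,0,0.002,0,0,0,0,0,0,0,0,0,0],
)

```text
clock: 11.4
tcp_pos: [0.5077, -0.2634, 0.0344]
orientation: [0.002, 0.328, 0.945, -0.001]
wrist_force: [0.0, 0.3, 0.7]
finger_gap: 0.0428
```

```bash
python3 plan.py
```

```text
t11.40 p [ 507.7 -263.4   34.4] yaw 141.7 tilt 0.3 F [0.  0.3 0.7] T [-0.01  0.05  0.02] gap 42.8 j6 -1.52
```

Call:
carry_out(
  moves=[0,0,0,0.002,0,0,0,0,0,0,0.002,0,0,0,0,0,0,0.001,0,0,0,0,0,0,0.001,0,0,0,0,0,0,0,0,0,0],
)

```text
clock: 12.02
tcp_pos: [0.5078, -0.2634, 0.0281]
orientation: [0.002, 0.328, 0.945, -0.001]
wrist_force: [0.4, -0.0, 0.0]
finger_gap: 0.0427
```

```bash
python3 plan.py
```

```text
t12.03 p [ 507.8 -263.4   28.1] yaw 141.7 tilt 0.3 F [ 0.4 -0.   0. ] T [-0.01  0.06 -0.  ] gap 42.7 j6 -1.52
```

Call:
carry_out(
  moves=[-1,0,0,0,0,0,0,-1,0,0,0,0,0,0,-1,0,0,0,0,0,0,-1,0,0,0,0,0,0,-1,0,0,0,0,0,0],
  squeeze=25,
)

```text
clock: 12.65
tcp_pos: [0.508, -0.2636, 0.0284]
orientation: [0.003, 0.328, 0.945, -0.001]
wrist_force: [0.4, 0.9, -0.7]
finger_gap: 0.0174
```

```bash
python3 plan.py
```

```text
t12.65 p [ 508.  -263.6   28.4] yaw 141.7 tilt 0.3 F [ 0.4  0.9 -0.7] T [-0.02 -0.04 -0.02] gap 17.4 j6 -1.52
```

Gripped: gap 17.4 mm, as the 18 mm bar should give. Tighten, lift and check.

Call:
carry_out(
  moves=[-1,0,0,0,0,0,0,-1,0,0,0,0,0,0,-1,0,0,-0.03,0,0,0,-1,0,0,-0.06,0,0,0,-1,0,0,-0.06,0,0,0],
  squeeze=70,
)

```text
clock: 13.28
tcp_pos: [0.5033, -0.2604, 0.1753]
orientation: [-0.004, 0.328, 0.945, 0.001]
wrist_force: [1.6, -0.5, -1.3]
finger_gap: 0.0162
```

Call:
carry_out(
  moves=[-1,0,0,-0.03,0,0,0,-1,0,0,0,0,0,0,-1,0,0,0,0,0,0,-1,0,0,0,0,0,0,-1,0,0,0,0,0,0],
)

```text
clock: 13.9
tcp_pos: [0.5037, -0.2607, 0.2066]
orientation: [-0.003, 0.328, 0.945, 0.001]
wrist_force: [-0.0, -0.8, -0.3]
finger_gap: 0.0161
```

```bash
python3 plan.py 565.5 192 200 118.5 -1 15; python3 - <<'E'
from h import *
s=env.get_state();p=s["tcp_pos"]
G=lambda c:(255*np.clip(c/170.,0,1)**.6).astype(np.uint8)
b=avg("scene",8);(u,v)=proj("scene",[p])[0].astype(int)
c=cv2.resize(G(b[v-35:v+35,u-40:u+40,::-1]),(800,700),interpolation=cv2.INTER_CUBIC)
cv2.imwrite("pics/held.png",cv2.resize(c,(800,600))); print(u,v)
E
```

```text
t13.90 p [ 503.7 -260.7  206.6] yaw 141.7 tilt 0.4 F [-0.  -0.8 -0.3] T [ 0.06 -0.04 -0.07] gap 16.1 j6 -1.52
-1.0,0.0305,0.0517,0.0011,-0.0,-0.2,10.0
-1.0,0.039,0.0456,0.001,-0.1,-0.1,10.0
-1.0,0.0463,0.0381,0.0009,0.0,-0.1,3.2
-1.0,0.0484,0.0355,0.0009,0.0,0.0,-0.0
-1.0,0.0484,0.0355,0.0009,0.0,0.0,-0.0
-1.0,0.0484,0.0355,0.0008,0.0,0.0,-0.0
-1.0,0.0484,0.0355,0.0009,0.0,0.0,-0.0
-1.0,0.0297,0.0218,0.0005,0.0,0.0,-0.0
-1.0,-0.0,-0.0,-0.0,0.0,0.0,-0.0
-1.0,-0.0,-0.0,-0.0,0.0,0.0,-0.0
-1.0,-0.0,-0.0,-0.0,0.0,0.0,-0.0
-1.0,-0.0,-0.0,-0.0,0.0,0.0,-0.0
-1.0,-0.0,-0.0,-0.0,0.0,0.0,-0.0
-1.0,-0.0,-0.0,-0.0,0.0,0.0,-0.0
-1.0,-0.0,-0.0,-0.0,0.0,0.0,-0.0
end [565.5 192.  200. ]
205 273
```

View pics/held.png

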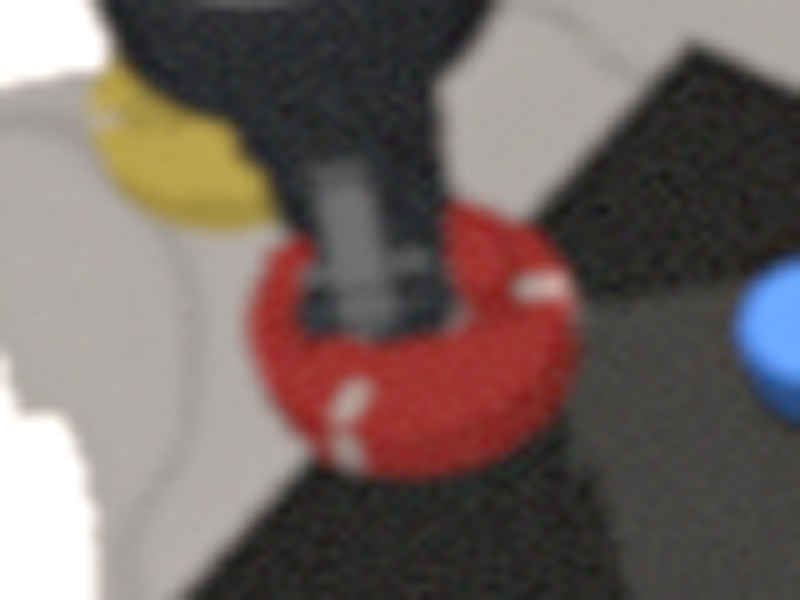

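The cap is held level, with marks at (545,285) and (350,400). Now the held cap's offset from the TCP, using the marks.

```bash
python3 - <<'E'
from h import *
s=env.get_state();p=s["tcp_pos"]*1000
im=avg("scene",8);up=8;u0,v0,r=206,274,22
c=cv2.resize(im[v0-r:v0+r,u0-r:u0+r],None,fx=up,fy=up,interpolation=cv2.INTER_CUBIC).astype(int)
w=((c[...,1]>95)&(c[...,0]>100)&(c[...,2]>85)).astype(np.uint8)
red=(c[...,0]>60)&(c[...,1]<.5*c[...,0]); red=cv2.morphologyEx(red.astype(np.uint8),cv2.MORPH_CLOSE,np.ones((45,45)))
k,l,st,ce=cv2.connectedComponentsWithStats(w)
for j in range(1,k):
    q=(ce[j]+.5)/up-.5+[u0-r,v0-r]; 
    if st[j][4]>100 and red[int(ce[j][1]),int(ce[j][0])]:
        for z in(.195,.205,.215): print(st[j][4],q.round(1),z,(ray("scene",[q],z)[0][:2]*1000).round(1))
ys,xs=np.nonzero(red);e=cv2.fitEllipse(cv2.convexHull(np.c_[xs,ys].astype(np.int32)))
q=(np.array(e[0])+.5)/up-.5+[u0-r,v0-r];print("ellipse",q,[x/up for x in e[1]])
for z in(.195,.205,.215): print(z,(ray("scene",[q],z)[0]*1000).round(1))
print("tcp",p.round(1))
# expected major axis px for 65mm disc vs height
for z in(.027,.187,.205): 
    c3=env.calibration("scene");R=cv2.Rodrigues(c3["rvec"])[0];d=(R@np.array([p[0],p[1],z*1000])/1000+c3["tvec"].ravel())[2];print(z,"major px",592.3*.065/d)
E
```

```text
ellipse [205.23871422 275.59180641] [30.77678108215332, 32.84598922729492]
0.195 [ 500.4 -261.1  195. ]
0.205 [ 505.5 -264.1  205. ]
0.215 [ 510.7 -267.1  215. ]
tcp [ 504.4 -261.2  208.3]
0.027 major px 28.492440864384076
0.187 major px 31.623094539480235
0.205 major px 32.01888387025486
```

Call:
carry_out(
  moves=[-1,0.03,0.052,0.001,0,0,10,-1,0.039,0.045,0.001,0,0,10,-1,0.046,0.038,0.001,0,0,3,-1,0.048,0.035,0.001,0,0,0,-1,0.048,0.035,0.001,0,0,0],
)

```text
clock: 15.32
tcp_pos: [0.5483, 0.0345, 0.2038]
orientation: [-0.0, 0.517, 0.856, 0.0]
wrist_force: [1.6, -0.9, -1.0]
finger_gap: 0.016
```

```bash
python3 plan.py 568.1 193.4 170 118.5 -1 5
```

```text
t15.32 p [548.3  34.5 203.8] yaw 117.7 tilt 0.1 F [ 1.6 -0.9 -1. ] T [-0.03 -0.02 -0.  ] gap 16.0 j6 -0.57
-1.0,0.0482,0.0335,0.0124,0.0,-0.0,-0.8
-1.0,0.0477,0.0342,0.0125,0.0,-0.0,-0.0
-1.0,0.0347,0.0248,0.009,0.0,-0.0,-0.0
-1.0,0.0,-0.0,0.0,0.0,-0.0,-0.0
-1.0,0.0,-0.0,0.0,0.0,-0.0,-0.0
end [568.1 193.4 170. ]
```

Call:
carry_out(
  moves=[-1,0.048,0.034,0.008,0,0,-0.8,-1,0.048,0.034,0.008,0,0,0,-1,0.034,0.025,0.008,0,0,0,-1,0,0,0,0,0,0,-1,0,0,0,0,0,0],
)

```text
clock: 15.95
tcp_pos: [0.5691, 0.2026, 0.1796]
orientation: [0.001, 0.508, 0.861, 0.001]
wrist_force: [0.0, 0.1, -0.9]
finger_gap: 0.0158
```

```bash
python3 plan.py 568.1 193.4 150 118.5 -1 4; python3 - <<'E'
from h import *
p=env.get_state()["tcp_pos"]*1000
G=lambda c:(255*np.clip(c/200.,0,1)**.7).astype(np.uint8)
im=avg("scene",8); top=avg("top",4); u0,v0=362,180;r=35
# cap ellipse
up=8;c=cv2.resize(im[v0-r:v0+r,u0-r:u0+r],None,fx=up,fy=up,interpolation=cv2.INTER_CUBIC).astype(int)
red=((c[...,0]>60)&(c[...,1]<.5*c[...,0])).astype(np.uint8);k,l,st,ce=cv2.connectedComponentsWithStats(red)
red=cv2.morphologyEx((l==1+st[1:,4].argmax()).astype(np.uint8),cv2.MORPH_CLOSE,np.ones((45,45)))
ys,xs=np.nonzero(red);e=cv2.fitEllipse(cv2.convexHull(np.c_[xs,ys].astype(np.int32)))
q=(np.array(e[0])+.5)/up-.5+[u0-r,v0-r];z=(p[2]-28.4+27)/1000
print("ellipse",q.round(1),[round(x/up,1) for x in e[1]],"cap@top plane",z,(ray("scene",[q],z)[0]*1000).round(1),"tcp",p.round(1))
a=cv2.resize(G(im[v0-r:v0+r,u0-r:u0+r,::-1]),(400,400),interpolation=cv2.INTER_CUBIC)
b=cv2.resize(G(top[236-r:236+r,255-r:255+r,::-1]),(400,400),interpolation=cv2.INTER_CUBIC)
cv2.imwrite("pics/over.png",np.hstack([a,b]))
E
```

```text
t15.95 p [569.1 202.6 179.6] yaw 118.9 tilt 0.2 F [ 0.   0.1 -0.9] T [ 0.02  0.01 -0.02] gap 15.8 j6 -0.30
-1.0,-0.0076,-0.0054,0.0296,0.2,0.0,0.4
-1.0,0.0,-0.0,-0.0,-0.0,0.0,0.0
-1.0,0.0,-0.0,-0.0,-0.0,0.0,0.0
-1.0,0.0,-0.0,-0.0,-0.0,0.0,0.0
end [568.1 193.4 150. ]
ellipse [366.3 165.5] [26.3, 27.2] cap@top plane 0.17816645686686788 [570.4 196.7 178.2] tcp [569.1 202.6 179.6]
```

View pics/over.png

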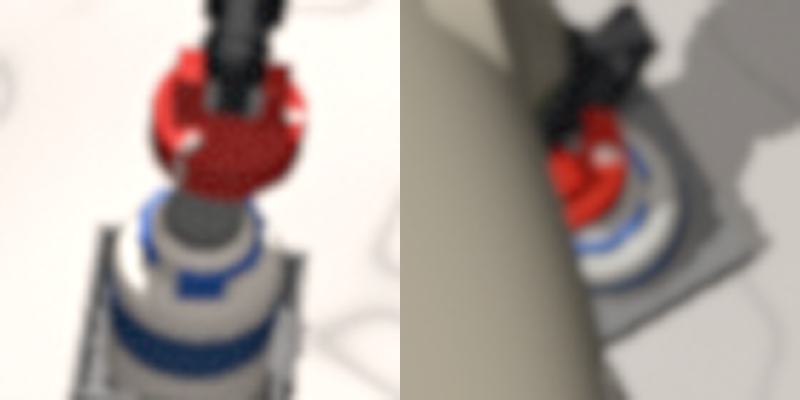

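The cap hangs level above the tub, cap centre at (230,120) left panel, neck at (205,215). Next: move over the axis and lower to just above the seal.

Call:
carry_out(
  moves=[-1,-0.0075,-0.0055,0.01,0,0,0.4,-1,0,0,0.012,0,0,0,-1,0,0,0.01,0,0,0,-1,0,0,0.004,0,0,0,-1,0,0,0,0,0,0],
)

```text
clock: 17.18
tcp_pos: [0.5672, 0.1924, 0.1398]
orientation: [0.0, 0.512, 0.859, 0.001]
wrist_force: [0.6, 0.0, -0.8]
finger_gap: 0.0165
```

```bash
python3 plan.py 568.1 193.4 135 118.5 -1 2; python3 - <<'E'
from h import *
p=env.get_state()["tcp_pos"]*1000
im=avg("scene",8); u0,v0,r=362,180,35;up=8
c=cv2.resize(im[v0-r:v0+r,u0-r:u0+r],None,fx=up,fy=up,interpolation=cv2.INTER_CUBIC).astype(int)
red=((c[...,0]>60)&(c[...,1]<.5*c[...,0])).astype(np.uint8);k,l,st,ce=cv2.connectedComponentsWithStats(red)
red=cv2.morphologyEx((l==1+st[1:,4].argmax()).astype(np.uint8),cv2.MORPH_CLOSE,np.ones((45,45)))
xs=np.nonzero(red.any(0))[0];print("cap cols",(xs[[0,-1]]+.5)/up-.5+u0-r, "mid",((xs[0]+xs[-1])/2+.5)/up-.5+u0-r,"expected neck col at z",[proj("scene",[[.5648,.1925,z]])[0].round(1) for z in(.102,.12,.135)])
E
```

```text
t17.18 p [567.2 192.4 139.8] yaw 118.4 tilt 0.1 F [ 0.6  0.  -0.8] T [-0.02  0.03  0.  ] gap 16.5 j6 -0.30
-1.0,0.0005,0.0012,0.0048,0.1,-0.0,-0.1
-1.0,-0.0,0.0,0.0,-0.0,-0.0,0.0
end [568.  193.4 135. ]
cap cols [349.5625 374.8125] mid 362.1875 expected neck col at z [array([361. , 185.2]), array([361.6, 180.6]), array([362. , 176.8])]
```

Call:
carry_out(
  moves=[-1,0,0.001,0.003,0,0,0,-1,0,0,0.003,0,0,0,-1,0,0,0.002,0,0,0,-1,0,0,0.002,0,0,0,-1,0,0,0,0,0,0],
)

```text
clock: 18.2
tcp_pos: [0.5687, 0.193, 0.1301]
orientation: [0.001, 0.512, 0.859, 0.001]
wrist_force: [0.3, 0.5, -0.8]
finger_gap: 0.0156
```

```bash
python3 plan.py
```

```text
t18.20 p [568.7 193.  130.1] yaw 118.4 tilt 0.2 F [ 0.3  0.5 -0.8] T [-0.02 -0.04  0.02] gap 15.6 j6 -0.30
```

Call:
carry_out(
  moves=[-1,0,0,0.001,0,0,0,-1,0,0,0.001,0,0,0,-1,0,0,0.001,0,0,0,-1,0,0,0.001,0,0,0,-1,0,0,0,0,0,0],
)

```text
clock: 18.82
tcp_pos: [0.5684, 0.1933, 0.1261]
orientation: [0.0, 0.512, 0.859, 0.001]
wrist_force: [-1.1, 0.3, -0.8]
finger_gap: 0.0155
```

```bash
python3 plan.py
```

```text
t18.82 p [568.4 193.3 126.1] yaw 118.4 tilt 0.2 F [-1.1  0.3 -0.8] T [0.07 0.11 0.01] gap 15.5 j6 -0.30
```

Call:
carry_out(
  moves=[-1,0,0,0.001,0,0,0,-1,0,0,0.001,0,0,0,-1,0,0,0.001,0,0,0,-1,0,0,0.001,0,0,0,-1,0,0,0,0,0,0],
)

```text
clock: 19.45
tcp_pos: [0.5684, 0.1934, 0.1227]
orientation: [0.001, 0.512, 0.859, 0.002]
wrist_force: [-1.7, 0.7, 1.9]
finger_gap: 0.0158
```

```bash
python3 plan.py
```

```text
t19.45 p [568.4 193.4 122.7] yaw 118.4 tilt 0.2 F [-1.7  0.7  1.9] T [ 0.02  0.4  -0.08] gap 15.8 j6 -0.30
```

Call:
carry_out(
  moves=[-1,0.0005,-0.0009,0,0,0,0,-1,0,0,0.001,0,0,0,-1,0,0,0.001,0,0,0,-1,0,0,0,0,0,0,-1,0,0,0,0,0,0],
)

```text
clock: 20.08
tcp_pos: [0.5682, 0.1934, 0.1217]
orientation: [0.002, 0.512, 0.859, 0.002]
wrist_force: [-1.5, 0.9, 4.1]
finger_gap: 0.0158
```

```bash
python3 plan.py
```

```text
t20.07 p [568.2 193.4 121.7] yaw 118.4 tilt 0.3 F [-1.5  0.9  4.1] T [-0.03  0.38 -0.03] gap 15.8 j6 -0.30
```

Call:
carry_out(
  moves=[-1,0,0,0.0015,0,0,0,-1,0,0,0.0015,0,0,0,-1,0,0,0.0015,0,0,0,-1,0,0,0.0015,0,0,0,-1,0,0,0.001,0,0,0],
)

```text
clock: 20.7
tcp_pos: [0.5683, 0.1935, 0.116]
orientation: [0.002, 0.512, 0.859, 0.003]
wrist_force: [-2.8, -0.3, 8.0]
finger_gap: 0.0163
```

```bash
python3 plan.py
```

```text
t20.70 p [568.3 193.5 116. ] yaw 118.4 tilt 0.4 F [-2.8 -0.3  8. ] T [-0.06  0.62 -0.01] gap 16.3 j6 -0.30
```

The lugs dropped straight into the gaps: rim ≈ −9.4 mm at about 8.8 N, matching the seal law. Press a bit further.

Call:
carry_out(
  moves=[-1,0.0005,-0.0009,0.001,0,0,0,-1,0,0,0.001,0,0,0,-1,0,0,0.001,0,0,0,-1,0,0,0.0005,0,0,0,-1,0,0,0.0005,0,0,0],
)

```text
clock: 21.32
tcp_pos: [0.5683, 0.1935, 0.1154]
orientation: [0.004, 0.512, 0.859, 0.004]
wrist_force: [-2.7, -0.5, 8.7]
finger_gap: 0.0159
```

```bash
python3 plan.py
```

```text
t21.32 p [568.3 193.5 115.4] yaw 118.4 tilt 0.6 F [-2.7 -0.5  8.7] T [-0.03  0.73  0.04] gap 15.9 j6 -0.30
```

```bash
python3 plan.py 567.3 193.3 113.9 118.4 -1 1
```

```text
t21.32 p [568.3 193.5 115.4] yaw 118.4 tilt 0.6 F [-2.7 -0.5  8.7] T [-0.03  0.73  0.04] gap 15.9 j6 -0.30
-1.0,0.0003,-0.001,0.0015,0.6,0.2,0.0
end [567.3 193.3 113.9]
```

Call:
carry_out(
  moves=[-1,0.0003,-0.001,0.0015,0.4,0.1,0,-1,0,0,0.0015,0.2,0,0,-1,0,0,0.0015,0.2,0,0,-1,0,0,0.0015,0.2,0,0,-1,0,0,0.0013,0.2,0,0],
)

```text
clock: 21.95
tcp_pos: [0.5682, 0.1934, 0.1135]
orientation: [-0.0, 0.512, 0.859, -0.003]
wrist_force: [-4.0, -0.1, 11.7]
finger_gap: 0.0159
```

```bash
python3 plan.py 567.3 193.3 113.9 118.4 -1 1
```

```text
t21.95 p [568.2 193.4 113.5] yaw 118.5 tilt 0.4 F [-4.  -0.1 11.7] T [-0.14  0.94  0.02] gap 15.9 j6 -0.30
-1.0,0.0003,-0.0009,-0.0004,-0.3,0.2,0.1
end [567.3 193.3 113.9]
```

Pressed to rim ≈ −11.9 mm at about 12 N. Now turning clockwise while keeping it pressed.

Call:
carry_out(
  moves=[-1,0,0,0.0012,0,0,4,-1,-0.0003,0,0.0012,0,0,5,-1,-0.0003,0,0.0012,0,0,5,-1,-0.0003,0,0.0012,0,0,5,-1,-0.0003,0,0.0012,0,0,5],
)

```text
clock: 22.58
tcp_pos: [0.57, 0.1936, 0.1135]
orientation: [0.002, 0.683, 0.73, 0.0]
wrist_force: [-3.7, -0.5, 11.5]
finger_gap: 0.0159
```

```bash
python3 plan.py 567.3 193.3 113.7 95 -1 1
```

```text
t22.57 p [570.  193.6 113.5] yaw 93.8 tilt 0.2 F [-3.7 -0.5 11.5] T [-0.08  0.99  0.11] gap 15.9 j6 0.13
-1.0,-0.0001,-0.0027,-0.0002,0.2,0.1,-1.2
end [567.3 193.3 113.7]
```

Call:
carry_out(
  moves=[-1,-0.0003,-0.0003,0.0012,0,0,5,-1,-0.0003,-0.0003,0.0012,0,0,4,-1,-0.0002,-0.0003,0.0012,0,0,3,-1,-0.0002,0,0.0012,0,0,3,-1,-0.0002,0,0.0012,0,0,3],
)

```text
clock: 23.2
tcp_pos: [0.5698, 0.1922, 0.1134]
orientation: [0.004, 0.792, 0.611, 0.003]
wrist_force: [-4.4, -0.4, 11.6]
finger_gap: 0.0161
```

```bash
python3 plan.py
```

```text
t23.20 p [569.8 192.2 113.4] yaw 75.3 tilt 0.5 F [-4.4 -0.4 11.6] T [-0.17  1.06  0.2 ] gap 16.1 j6 0.45
```

Call:
carry_out(
  moves=[-1,0,0,0.0012,0.2,0,2,-1,0,0,0.0012,0,0,1.5,-1,0,0,0.0012,0,0,1.5,-1,0,0,0.0012,0,0,1,-1,0,0,0.0012,0,0,1],
)

```text
clock: 23.82
tcp_pos: [0.5687, 0.192, 0.1134]
orientation: [0.003, 0.827, 0.562, 0.002]
wrist_force: [-4.1, -1.6, 11.4]
finger_gap: 0.0156
```

```bash
python3 plan.py
```

```text
t23.82 p [568.7 192.  113.4] yaw 68.3 tilt 0.5 F [-4.1 -1.6 11.4] T [-0.21  1.02  0.81] gap 15.6 j6 0.57
```

At the stop: 50° turned and the torque rising to 0.8 N·m. Relieve the turn, ease off the pressing, then let go.

Call:
carry_out(
  moves=[-1,0,0,0.0006,0,0,-1.5,-1,0,0,0,0,0,0,-1,0,0,-0.0005,0,0,0,-1,0,0,-0.001,0,0,0,-1,0,0,-0.0005,0,0,0],
  squeeze=50,
)

```text
clock: 24.45
tcp_pos: [0.5685, 0.1921, 0.1157]
orientation: [0.003, 0.819, 0.573, 0.003]
wrist_force: [-1.3, -0.1, 4.4]
finger_gap: 0.0162
```

```bash
python3 plan.py
```

```text
t24.45 p [568.5 192.1 115.7] yaw 70.0 tilt 0.5 F [-1.3 -0.1  4.4] T [-0.05  0.4   0.16] gap 16.2 j6 0.54
```

Call:
carry_out(
  moves=[-1,0,0,-0.001,0,0,0,-1,0,0,-0.001,0,0,0,-1,0,0,-0.0005,0,0,0,-1,0,0,0,0,0,0,-1,0,0,0,0,0,0],
)

```text
clock: 25.08
tcp_pos: [0.5684, 0.1921, 0.1179]
orientation: [0.003, 0.819, 0.573, 0.002]
wrist_force: [-0.8, 0.6, 3.5]
finger_gap: 0.0157
```

```bash
python3 plan.py
```

```text
t25.07 p [568.4 192.1 117.9] yaw 70.0 tilt 0.5 F [-0.8  0.6  3.5] T [0.01 0.36 0.17] gap 15.7 j6 0.54
```

Continue with a gentle pull test to see if it is caught in the notches (expected at TCP ≈118.4).

Call:
carry_out(
  moves=[-1,0,0,-0.001,0,0,0,-1,0,0,-0.001,0,0,0,-1,0,0,-0.001,0,0,0,-1,0,0,-0.001,0,0,0,-1,0,0,-0.001,0,0,0],
)

```text
clock: 25.7
tcp_pos: [0.5682, 0.1921, 0.1188]
orientation: [0.002, 0.819, 0.573, 0.001]
wrist_force: [4.6, 0.6, -11.5]
finger_gap: 0.0157
```

```bash
python3 plan.py
```

```text
t25.70 p [568.2 192.1 118.8] yaw 70.0 tilt 0.3 F [  4.6   0.6 -11.5] T [ 0.27 -0.82  0.14] gap 15.7 j6 0.54
```

It's locked: the cap stays at TCP 118.8 (118.4 expected) against an 11 N upward pull. Release and retreat.

Call:
carry_out(
  moves=[-1,0,0,0.0004,0,0,0,0,0,0,0,0,0,0,0,0,0,0,0,0,0,0,0,0,0,0,0,0,0,0,0,0,0,0,0],
)

```text
clock: 26.32
tcp_pos: [0.5685, 0.1918, 0.1216]
orientation: [0.003, 0.82, 0.573, 0.002]
wrist_force: [-0.3, 1.6, 0.1]
finger_gap: 0.0426
```

Call:
carry_out(
  moves=[0,0,0,-0.02,0,0,0,0,0,0,-0.06,0,0,0,0,0,0,-0.06,0,0,0,0,0.0,-0.05,0,0,0,0,0,0,-0.05,0,0,0,0],
)

```text
clock: 26.95
tcp_pos: [0.4756, 0.2264, 0.2659]
orientation: [0.004, 0.821, 0.571, 0.004]
wrist_force: [0.1, -0.2, -1.4]
finger_gap: 0.0426
```

Call:
carry_out(
  moves=[0,-0.02,-0.055,0,0,0,0,0,-0.02,-0.055,0,0,0,0,0,-0.02,-0.055,0,0,0,0,0,-0.02,-0.03,0,0,0,0,0,0,0,0,0,0,0],
)

```text
clock: 27.58
tcp_pos: [0.2562, 0.2192, 0.265]
orientation: [0.004, 0.82, 0.572, 0.006]
wrist_force: [1.5, 0.0, -0.2]
finger_gap: 0.0422
```

```bash
python3 plan.py; python3 - <<'E'
from h import *
G=lambda c:(255*np.clip(c/220.,0,1)**.8).astype(np.uint8)
r=35;o=[]
for n,(u,v) in (("scene",(362,185)),("top",(255,236))):
    im=avg(n,6);o.append(cv2.resize(G(im[v-r:v+r,u-r:u+r,::-1]),(400,400),interpolation=cv2.INTER_CUBIC))
    hsv=cv2.cvtColor(im,cv2.COLOR_RGB2HSV);m=(((hsv[...,0]<8)|(hsv[...,0]>172))&(hsv[...,1]>130)&(hsv[...,2]>50)).astype(np.uint8)
    k,l,st,ce=cv2.connectedComponentsWithStats(m)
    for j in range(1,k):
        if np.hypot(*(ce[j]-(u,v)))<25 and st[j][4]>50: print(n,st[j],ce[j].round(1),(ray(n,[ce[j]],.117)[0]*1000).round(1))
    print("expected centre px at z .117",proj(n,[[.565,.1925,.117]])[0].round(1))
cv2.imwrite("pics/final.png",np.hstack(o))
E
```

```text
t27.57 p [256.2 219.2 265. ] yaw 69.8 tilt 0.9 F [ 1.5  0.  -0.2] T [ 0.05 -0.05  0.01] gap 42.2 j6 0.83
scene [350 169  25  28 484] [362.  183.5] [569.7 188.1 117. ]
expected centre px at z .117 [361.6 181.5]
top [239 221  27  25 489] [252.9 232.8] [564.7 190.2 117. ]
expected centre px at z .117 [252.  232.7]
```

View pics/final.png

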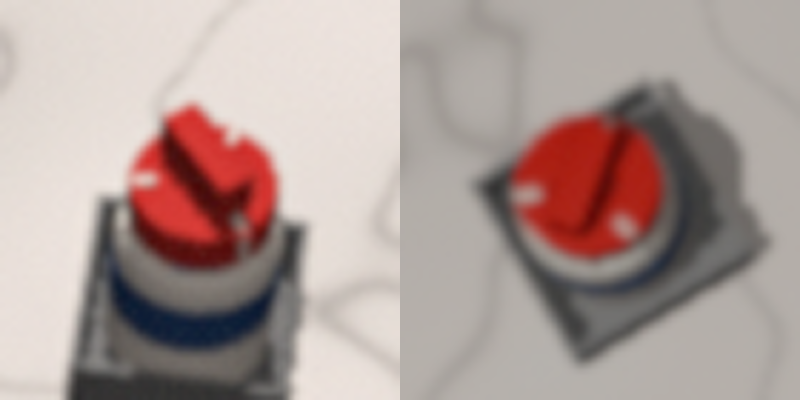

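The cap sits level and centred on the tub, blue collar hidden, bar turned (left panel (205,185), right (590,185)). The gripper is clear. Handing in.

```bash
python3 -c "
from workcell import env
print(env.hand_in())"
```

```text
the job is handed in; nothing more can be done
None
```

The red cap is on the tub and locked, and the job is handed in at about 28 s; `hand_in` gave no verdict. I gripped the cap by its bar and landed it with its lugs in the collar gaps, which I had read at about 28.5° from the images. I then pressed it to about 12 mm below the collar, turned it 50° clockwise to the stop, eased off and let go.

**Last checks**
- **Seal:** The pressing force followed the seal's figures, about 8.8 N at −9.4 mm and about 12 N at the bottom.
- **Lock:** A light upward pull of about 11 N left the cap caught within 0.4 mm of the locked height, before I let go.
- **Final pictures:** The cap looks level and within about 2.5 mm of the neck axis in the top view. The scene view reads further off, but the cap's side pulls that reading. The gripper is well clear.
- **Bystanders:** I did not measure them again at the end. I felt no contact with any of them on the way.

**What failed or disagreed**
- **First grasp:** It closed empty, because the fingertips stood about 18 mm higher than the stated tool frame implied. I found the grip by going lower under force control and worked from relative heights after that.
- **At the stop:** The turning torque reached about 0.8 N·m. Added to the pressing force, I estimate that at roughly 40–45 N, near the 50 N limit. I only read the torque after each call, so the true peak was not measured.

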